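# Make up the photometer caddy

## Task

Make up the caddy for the next photometer run: stand each of the two large amber vials in a vial holder of its own, stand the specimen cup from the worktop (not the one on the window sill) in the wide round holder and lay the tweezers lengthwise in the slotted rest. The two small amber vials are not part of the kit: leave them standing where they are.

Things in the scene. Friction and masses are not known exactly. Their poses are not given: they have to be found in the camera images.
- large_vial_1: upright amber-brown vial with a screw cap, 33 mm in diameter and 70 mm tall; origin at the centre of its underside, z up along its axis. To be moved: one to each vial holder (either).
- large_vial_2: upright amber-brown vial with a screw cap, 33 mm in diameter and 70 mm tall; origin at the centre of its underside, z up along its axis. To be moved: one to each vial holder (either).
- specimen_cup: upright translucent whitish-grey open specimen cup on the worktop, 61 mm across at the widest and 66 mm tall, 50 mm at the foot; origin at the centre of its underside, z up. To be moved to the cup holder.
- steel_tweezers: bright steel tweezers lying flat, 122 mm long along its y axis, 11 mm wide along x, 8 mm thick along z; origin at the centre of the underside. To be moved to the tweezers rest; either end may point either way.
- small_vial_1: upright amber-brown vial with a screw cap, 25 mm in diameter and 48 mm tall; origin at the centre of its underside, z up along its axis. A look-alike of the large vials in colour and shape; it stays where it stands.
- small_vial_2: upright amber-brown vial with a screw cap, 25 mm in diameter and 48 mm tall; origin at the centre of its underside, z up along its axis. A look-alike of the large vials in colour and shape; it stays where it stands.
- vial_holder_1: grey round open holder fixed in the caddy (a 210 x 250 mm aluminium tray, walls 14 mm high, whose four places 110 x 124 mm apart hold the four holders in any order): inner diameter 50 mm, wall 4 mm, 22 mm high, its inner floor 4 mm above the origin; origin at the centre of its underside, 4 mm above the worktop, z up, x along the tray's 210 mm side. One of two alike; each takes one large vial.
- vial_holder_2: grey round open holder fixed in the caddy (a 210 x 250 mm aluminium tray, walls 14 mm high, whose four places 110 x 124 mm apart hold the four holders in any order): inner diameter 50 mm, wall 4 mm, 22 mm high, its inner floor 4 mm above the origin; origin at the centre of its underside, 4 mm above the worktop, z up, x along the tray's 210 mm side. One of two alike; each takes one large vial.
- cup_holder: grey round open holder fixed in the caddy (a 210 x 250 mm aluminium tray, walls 14 mm high, whose four places 110 x 124 mm apart hold the four holders in any order): inner diameter 78 mm, wall 4 mm, 22 mm high, its inner floor 4 mm above the origin; origin at the centre of its underside, 4 mm above the worktop, z up, x along the tray's 210 mm side. Takes the specimen cup.
- tweezers_rest: grey plastic rest fixed in the caddy: two slotted blocks, 24 mm long, centred 44 mm either side of the origin along its y axis, with a 64 mm gap between for the fingers. Slots run along y, 30 mm wide, slot floor 14 mm, cheek tops 26 mm above the origin; base between the blocks 4 mm thick. Origin: centre of the underside, 4 mm above the worktop, z up. The tweezers lie in both slots, bridging the gap.
Not all that is in view belongs to the job. What is shaped like the vial_holder_1 but red is not meant.

How it is judged:
By the outcome, as a careful person would: the job done as asked, in the order asked, and still so for the second after the job is handed in, with the robot touching nothing.
It also fails if it takes over 96 s, if anything falls off the work surface, if the arm or the gripper's body presses on something with over 40 N, if the wrist force passes 120 N, or if a joint passes its speed limit or range.

## Robot

A 6-joint arm with a two-finger parallel gripper is mounted at the origin on a cart in front of the work surface, level with it; the furniture and walls round the work are solid. World frame = base frame: x ahead of the robot, y to its left, z up, the work surface at z = 0. Lengths are in m, angles in rad, forces in N, time in s.
With the tool pointing down it reaches from about 0.25 to 0.775 m from the base axis. Payload 4 kg.
Tool frame: the origin (TCP) lies midway between the tips of the shut fingers; the grasp point (between the pads) lies 19 mm behind it; y points along the fingers, x is the direction in which the jaws open and shut, and the axes are right-handed (so a half turn about y gives the same grasp; the last joint's range is limited). The gripper opens to 94 mm and grips with 3 to 60 N. Pads are 16 mm wide; open, the fingers measure 119 mm over their backs; the gripper's body (75 mm by 177 mm) begins 78 mm behind the grasp point.
Start: joints at [-1.283, 0.087, 1.371, -0, 1.684, -0.103], TCP at [0.21, -0.509, 0.206] pointing down, gripper open.
Joint ranges: [-3.1, 3.1], [-0.76, 2.03], [0.27, 2.55], [-1.08, 4.22], [0.17, 2.65], [-2.57, 2.57]. Speed limits (rad/s): [2.79, 2.79, 3.14, 3.14, 3.14, 3.14].

## Interface

Orientations are given as [roll, pitch, yaw] about the fixed x, y, z axes, in that order (R = Rz(yaw) Ry(pitch) Rx(roll)).
In Python, from bench import robot gives the robot as it stands.
- The arm moves only by the shell command python3 -m creep 'ROWS'. ROWS is JSON, a list of rows, each a list of 7 numbers: the shift along the tool's x, y, z in mm, then the turn, a rotation vector about the tool's x, y, z in degrees, then the closure in counts, from 0 (fully open) to 255 (shut). A call has 1 to 5 rows; each row is the pose to reach, as a shift and turn from the pose commanded when the call began, along the tool's axes at that moment; what a row does not reach only later rows make up. A row lasts 1/8 s, in which the tool goes at most 62.5 mm and 10.7 degrees, less where a joint would pass 70% of its speed; a pose out of reach is approached as far as the arm can. A call with a gripper value outside its range is refused whole. The fingers move at their own pace and stop on an object; the grip force is fixed at half the most. Time passes only in rows, so rows that repeat a pose let the fingers close. It gives the time, the measured TCP pose, the force and the opening at its end, in the units of the state.
- robot.get_obs(): the state, without advancing time (a new reading comes with each control period).
- robot.snapshot(name): name is "scene" or "top" or "wrist"; returns a dict with "color" (420x560x3 uint8, blue, green, red), "fx", "fy", "cx", "cy" (pixels), "world_from_camera" (4x4, takes a point from camera to world coordinates); the wrist camera has in their place "mount" (4x4, takes a point from camera to tool coordinates, whose origin is the TCP and whose axes are the tool frame's). Camera axes: x right, y down, z forward; pixel columns grow to the right and rows downward; lengths in m; the calibration is good to about 2 mm. A picture is of the moment at which its call begins: read the wrist's pose just before it. There is no depth.
- robot.close_job(): hands the job in, once; it reports no verdict.
Trained networks look in the newest picture that a camera, given by its name, has taken for a name from the list of things; names that differ only in an ending like _2 or _b are one class to them, and where a whole thing is asked for, a point or a joint stands for the part that bears it (a point fixed in the world has none). Each returns a list of dicts, best first, with "p" (0 to 1); they miss things now and then, are a little off and sometimes report something else, mostly with a low value. They report only what shows in the picture. A call takes as long as a camera call. They do not tell look-alikes from the thing itself.
- robot.spot_in(name, camera): "point" ([x, y, z] in m, in world coordinates, good to about 4 mm: the middle of the surface that is visible of it).
- robot.landmark_of(name, camera): "point" ([x, y, z] in m, in world coordinates, good to about 4 mm: a listed point, or the origin of a listed thing).
The state is a dict: "time": time; "joint_positions": joint angles; "qvel": joint speeds; "joint_torque": joint torques, N m; "tool_pos": TCP position; "ee_rot": TCP orientation; "wrist_force": force on the tool from outside, world axes, zero at the start; "wrist_torque": the same for the moment, N m; "width": finger opening in m.
Only numpy, scipy, OpenCV 4.12 (cv2) and the standard library are available. Lean on these libraries where they do the work, as an engineer would, in place of code of your own. Each camera call takes 0.05 s, during which the arm holds its last target.

## Working session

There is one attempt and no reset: what is moved stays moved. The work goes in short steps, Python scripts to look and compute and a shell command to move; the robot and the scene stay as the last step left them, time stands still between calls to the robot, and variables do not carry over. Pictures are saved under pics/ and viewed, and the job is handed in when it is done.

```bash
ls; mkdir -p pics
cat > h.py <<'E'
import numpy as np, cv2
from scipy.spatial.transform import Rotation as R
from bench import robot
def snap(n,f):
    s=robot.snapshot(n); cv2.imwrite('pics/'+f,s['color']); return s
def pose():
    o=robot.get_obs(); return np.array(o['tool_pos']),R.from_euler('xyz',o['ee_rot']),o
E
python3 - <<'E'
from h import *
o=robot.get_obs();print(o)
snap('scene','s0.png');
for n in ['large_vial_1','specimen_cup','steel_tweezers','small_vial_1','vial_holder_1','cup_holder','tweezers_rest']:
    print(n,[(np.round(d['point'],3).tolist(),round(d['p'],2)) for d in robot.landmark_of(n,'scene')])
snap('top','t0.png')
for n in ['large_vial_1','specimen_cup','steel_tweezers','small_vial_1','vial_holder_1','cup_holder','tweezers_rest']:
    print(n,[(np.round(d['point'],3).tolist(),round(d['p'],2)) for d in robot.landmark_of(n,'top')])
E
```

```text
pics
{'time': 0.0, 'joint_positions': array([-1.28309978e+00,  8.79247589e-02,  1.37219597e+00,  3.86104566e-06,
        1.68359917e+00, -1.03146702e-01]), 'qvel': array([ 0.00017878, -0.0012727 ,  0.00062128, -0.00062824, -0.00119305,
        0.00104913]), 'joint_torque': array([-1.29118296e-03, -3.40178096e+01, -3.02427399e+01,  7.14873383e-02,
        3.28594493e-02, -1.74272823e-04]), 'tool_pos': array([ 0.20935425, -0.50802252,  0.20435027]), 'ee_rot': array([-1.57057348,  0.00211554, -1.17995241]), 'wrist_force': array([-0.69141723,  0.45002491,  0.01030644]), 'wrist_torque': array([ 0.01974713, -0.02096193, -0.07139823]), 'width': 0.09381690978903838}
large_vial_1 [([0.423, -0.222, 0.004], 0.74), ([0.579, 0.253, 0.001], 0.63)]
specimen_cup [([0.439, -0.354, -0.0], 0.84), ([0.498, -0.048, 0.007], 0.48)]
steel_tweezers [([0.51, 0.399, 0.005], 0.73), ([0.618, 0.075, -0.0], 0.23)]
small_vial_1 [([0.459, 0.27, 0.001], 0.76), ([0.589, -0.244, -0.002], 0.66)]
vial_holder_1 [([0.504, 0.078, 0.001], 0.93), ([0.37, 0.177, -0.005], 0.65), ([0.615, 0.078, 0.004], 0.62)]
cup_holder [([0.496, -0.05, 0.006], 0.89)]
tweezers_rest [([0.608, -0.047, 0.004], 0.85), ([0.423, -0.219, 0.001], 0.52)]
large_vial_1 [([0.426, -0.219, 0.004], 0.55), ([0.581, 0.256, 0.002], 0.43), ([0.611, -0.046, 0.003], 0.38)]
specimen_cup [([0.442, -0.357, 0.0], 0.9)]
steel_tweezers [([0.51, 0.395, -0.004], 0.59)]
small_vial_1 [([0.588, -0.24, 0.001], 0.58), ([0.461, 0.268, -0.001], 0.47)]
vial_holder_1 [([0.611, 0.072, 0.005], 0.86), ([0.365, 0.176, 0.001], 0.74), ([0.503, 0.076, 0.005], 0.61)]
cup_holder [([0.5, -0.05, 0.002], 0.95)]
tweezers_rest [([0.613, -0.048, -0.0], 0.94)]
```

View pics/s0.png

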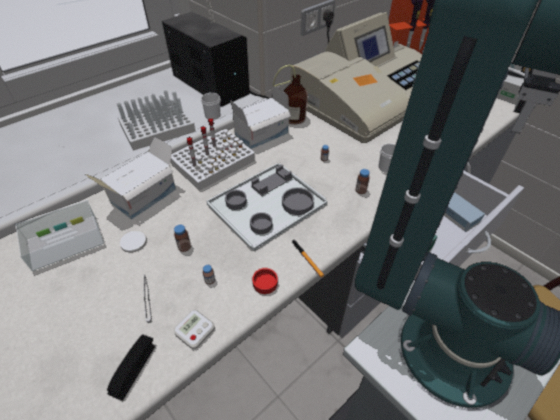

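View pics/t0.png

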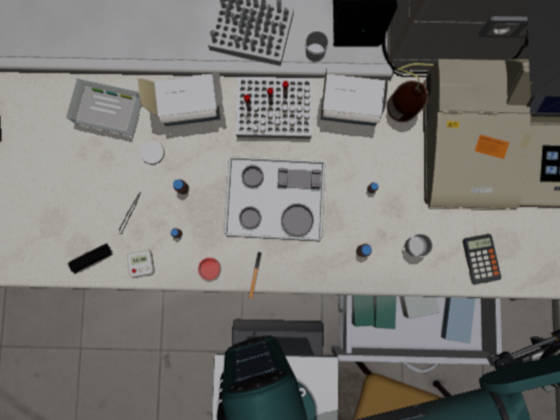

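The scene view shows the large vials at about (363,180) and (182,237), and the small ones at (325,153) and (208,273). The worktop cup is at about (390,158). The top view shows the tray at (275,200), with vial holders at (253,177) and (250,217), the cup holder at (297,220) and the rest at (299,179). The tweezers lie at about (130,213). I'll refine these positions from pixels in the top view.

Run:
```python
from h import *
s=snap('top','t1.png');im=s['color'];T=np.array(s['world_from_camera'])
print(T.round(3).tolist(),s['fx'],s['cx'],s['cy'])
def w(u,v,z):
    d=T[:3,:3]@np.array([(u-s['cx'])/s['fx'],(v-s['cy'])/s['fy'],1]);return (T[:3,3]+d*(z-T[2,3])/d[2])[:2].round(4)
def px(p):
    q=np.linalg.inv(T)@np.array([*p,1]);return q[:2]/q[2]*[s['fx'],s['fy']]+[s['cx'],s['cy']]
hsv=cv2.cvtColor(im,cv2.COLOR_BGR2HSV)
m=cv2.inRange(hsv,(100,120,60),(125,255,255))
n,l,st,c=cv2.connectedComponentsWithStats(m)
for i in range(1,n):
    if st[i,4]>15: print(c[i].round(1),st[i,2:],'z70',w(*c[i],.07),'z48',w(*c[i],.048))
x=cv2.resize(im[140:260,90:450],None,fx=2.2,fy=2.2,interpolation=cv2.INTER_CUBIC);cv2.imwrite('pics/c1.png',x)
# tweezers
g=cv2.cvtColor(im,cv2.COLOR_BGR2GRAY)[185:240,110:150]
m=(g<120).astype(np.uint8)
p=np.argwhere(m)[:,::-1]+[110,185]
print(len(p),p.min(0),p.max(0)); vx,vy,x0,y0=cv2.fitLine(p.astype(np.float32),cv2.DIST_L1,0,.01,.01).ravel()
t=(p-[x0,y0])@[vx,vy]; a=np.array([x0,y0])+t.min()*np.array([vx,vy]);b=np.array([x0,y0])+t.max()*np.array([vx,vy])
A,B=w(*a,.004),w(*b,.004);print(a,b,A,B,(A+B)/2,np.linalg.norm(A-B),np.degrees(np.arctan2(*(B-A)[::-1])))
cv2.imwrite('pics/c2.png',cv2.resize(im[180:245,100:160],None,fx=9,fy=9,interpolation=cv2.INTER_NEAREST))
```

```text
[[0.022, -0.993, 0.113, 0.37], [-1.0, -0.021, 0.008, -0.005], [-0.006, -0.114, -0.994, 1.31], [0.0, 0.0, 0.0, 1.0]] 497.1027629824712 277.30911521748277 212.87481843769393
[178.  184.2] [ 9 10 69] z70 [0.5786 0.2577] z48 [0.5823 0.2623]
[373.8 186.1] [ 7  7 34] z70 [ 0.5843 -0.2371] z48 [ 0.5881 -0.2412]
[174.3 232.2] [ 7  7 38] z70 [0.4569 0.2613] z48 [0.4585 0.2661]
[365.7 249.5] [10 10 75] z70 [ 0.424 -0.217] z48 [ 0.425  -0.2207]
108 [119 193] [140 233]
[118.31283006 231.52204831] [139.61617837 192.78889734] [0.4601 0.4235] [0.5645 0.3727] [0.5123 0.3981] 0.11610340218959994 -25.94709292597477
```

View pics/c1.png

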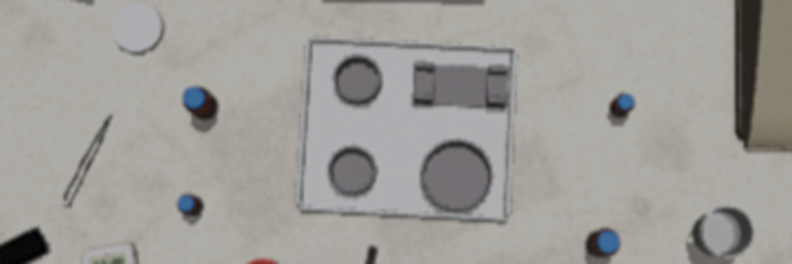

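View pics/c2.png

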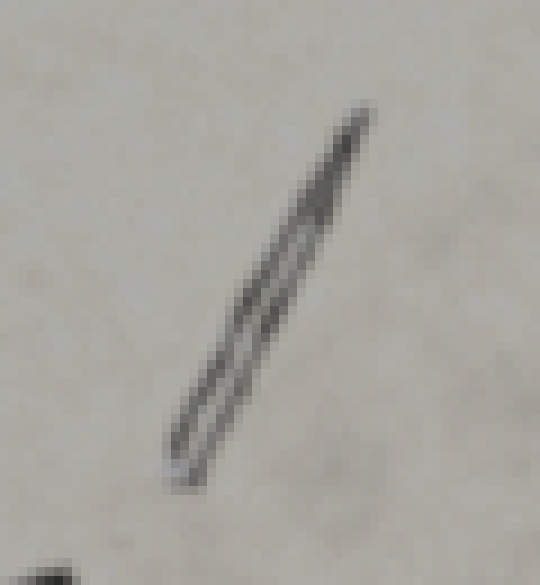

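```bash
python3 -m creep '[[-190,0,305,0,-67.6,0,0],[-190,0,305,0,-67.6,0,0],[-190,0,305,0,-67.6,0,0],[-190,0,305,0,-67.6,0,0],[-190,0,305,0,-67.6,0,0]]'
python3 - <<'E'
from h import *
s=robot.snapshot('top');T=np.array(s['world_from_camera'])
for u,v in [(252.7,175.9),(250.5,217.7),(297.3,220),(299.1,178.6)]:
    d=T[:3,:3]@np.array([(u-s['cx'])/s['fx'],(v-s['cy'])/s['fy'],1]);print((T[:3,3]+d*(.018-T[2,3])/d[2])[:2].round(4))
E
```

```text
time: 1.48
tool_pos: [0.3927, -0.2531, 0.2058]
ee_rot: [-1.571, -0.001, -0.237]
wrist_force: [0.0, 0.2, -0.4]
width: 0.094
[0.6138 0.0723]
[0.5028 0.075 ]
[ 0.4994 -0.0474]
[ 0.6092 -0.0502]
```

```bash
python3 -m creep '[[23,0,41,0,-13.6,0,0],[23,0,41,0,-13.6,0,0],[23,0,41,0,-13.6,0,0]]'
python3 - <<'E'
from h import *
p,r,o=pose();print(p,o['ee_rot'])
s=snap('wrist','w1.png');print(np.array(s['mount']).round(3).tolist())
for n in ['large_vial_1']:print(robot.landmark_of(n,'wrist'))
E
```

```text
time: 1.9
tool_pos: [0.4242, -0.2202, 0.2055]
ee_rot: [-1.571, 0.0, -0.005]
wrist_force: [0.9, -1.4, -0.0]
width: 0.0943
[ 0.42416244 -0.2202019   0.20550696] [-1.57105361e+00  6.67166684e-05 -5.07914534e-03]
[[1.0, 0.001, 0.0, -0.0], [0.0, -0.277, 0.961, -0.179], [0.001, -0.961, -0.277, 0.082], [0.0, 0.0, 0.0, 1.0]]
[{'point': [0.421, -0.2222, 0.0034], 'p': 0.82}]
```

View pics/w1.png

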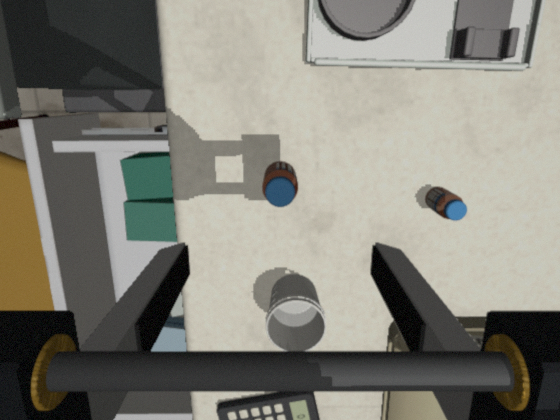

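The wrist view shows the large vial's cap at about (281,190), centred between the fingers in x. Its position agrees with the top view, so I'll descend.

```bash
python3 -m creep '[[0,180,0,0,0,0,0],[0,180,0,0,0,0,0],[0,180,0,0,0,0,0],[0,180,0,0,0,0,0]]' && python3 -m creep '[[0,0,0,0,0,0,255],[0,0,0,0,0,0,255],[0,0,0,0,0,0,255],[0,0,0,0,0,0,255],[0,0,0,0,0,0,255]]'
```

```text
time: 2.5
tool_pos: [0.4198, -0.2186, 0.021]
ee_rot: [-1.565, 0.009, -0.007]
wrist_force: [0.0, 0.2, 0.0]
width: 0.0941
time: 3.12
tool_pos: [0.4242, -0.2205, 0.0259]
ee_rot: [-1.571, -0.001, -0.005]
wrist_force: [0.2, 0.1, 0.3]
width: 0.0475
```

```bash
python3 -m creep '[[0,0,0,0,0,0,255],[0,0,0,0,0,0,255],[0,0,0,0,0,0,255],[0,0,0,0,0,0,255]]'
```

```text
time: 3.62
tool_pos: [0.424, -0.2204, 0.0254]
ee_rot: [-1.571, 0.0, -0.005]
wrist_force: [-0.7, -0.2, -0.3]
width: 0.0323
```

```bash
python3 -m creep '[[0,-60,0,0,0,0,255],[0,-110,0,0,0,0,255],[30,-110,50,0,0,0,255],[60,-110,100,0,0,0,255],[90,-110,150,0,0,0,255]]' && python3 -m creep '[[30,0,45,0,0,0,255],[65,0,95,0,0,0,255],[98,0,144,0,0,0,255],[98,0,144,0,0,0,255],[98,0,144,0,0,0,255]]'
python3 - <<'E'
from h import *
p,r,o=pose();print(p,o['ee_rot'],o['width'])
s=snap('scene','s2.png');cv2.imwrite('pics/s2c.png',cv2.resize(s['color'][100:300,120:400],None,fx=2.8,fy=2.8))
E
```

```text
time: 4.25
tool_pos: [0.5155, -0.0697, 0.1356]
ee_rot: [-1.571, -0.001, -0.006]
wrist_force: [0.4, -0.4, -0.6]
width: 0.0319
time: 4.88
tool_pos: [0.613, 0.0723, 0.1347]
ee_rot: [-1.572, 0.002, -0.005]
wrist_force: [0.3, -1.0, -1.0]
width: 0.0321
[0.61301461 0.07233801 0.13474084] [-1.57159949  0.00161319 -0.00470475] 0.03211411542919712
```

View pics/s2c.png

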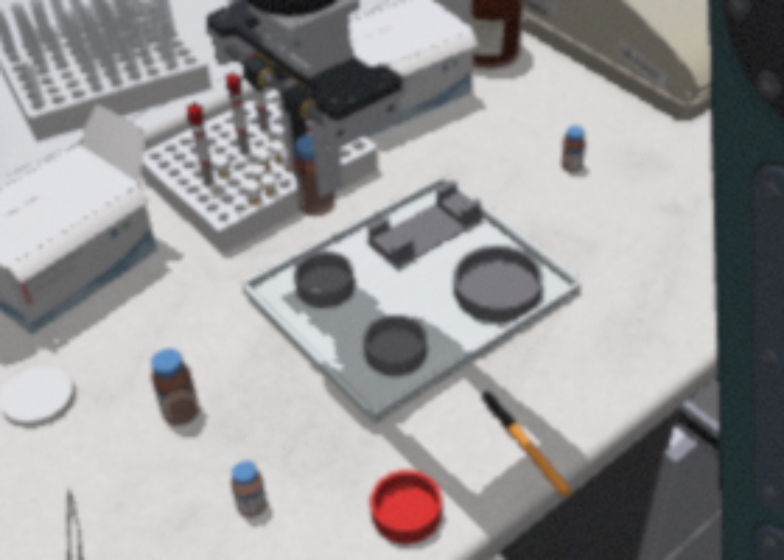

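```bash
python3 -m creep '[[0,40,0.5,0,0,0,255],[0,70,0.5,0,0,0,255],[0,85,0.5,0,0,0,255],[0,94,0.5,0,0,0,255],[0,98,0.5,0,0,0,255]]' && python3 -m creep '[[0,1.5,0,0,0,0,255],[0,1.5,0,0,0,0,255]]'
```

```text
time: 5.55
tool_pos: [0.6139, 0.0726, 0.0381]
ee_rot: [-1.571, -0.001, -0.006]
wrist_force: [0.8, 0.2, 0.0]
width: 0.0319
time: 5.8
tool_pos: [0.6141, 0.0731, 0.0368]
ee_rot: [-1.571, -0.002, -0.005]
wrist_force: [0.7, -0.7, -0.8]
width: 0.0323
```

```bash
python3 -m creep '[[0,1,0,0,0,0,255],[0,2,0,0,0,0,255],[0,2,0,0,0,0,255]]'
python3 - <<'E'
from h import *
p,r,o=pose();print(p,o['wrist_force'])
s=snap('scene','s3.png');cv2.imwrite('pics/s3c.png',cv2.resize(s['color'][120:260,180:360],None,fx=4,fy=4,interpolation=cv2.INTER_CUBIC))
E
```

```text
time: 6.18
tool_pos: [0.6134, 0.0731, 0.0339]
ee_rot: [-1.571, 0.0, -0.005]
wrist_force: [-0.4, 0.3, -0.4]
width: 0.0324
[0.61342774 0.07309451 0.03388043] [-0.40015854  0.31279574 -0.40827485]
```

View pics/s3c.png

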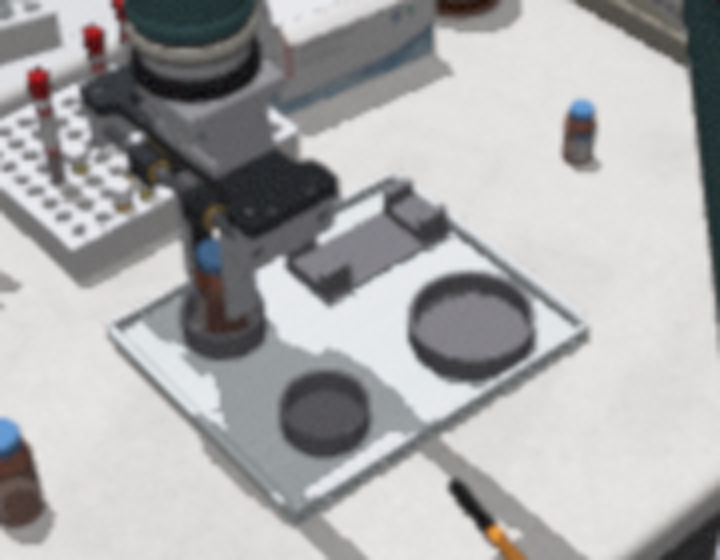

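```bash
python3 -m creep '[[0,0,0,0,0,0,0],[0,0,0,0,0,0,0],[0,0,0,0,0,0,0],[0,0,0,0,0,0,0],[0,0,0,0,0,0,0]]' && python3 -m creep '[[0,-40,0,0,0,0,0],[0,-90,0,0,0,0,0],[-3,-130,20,0,0,0,0],[-15,-160,80,0,0,0,0],[-25,-160,140,0,0,0,0]]' && python3 -m creep '[[-9,0,43,0,0,0,0],[-9,0,43,0,0,0,0],[-9,0,43,0,0,0,0]]'
python3 - <<'E'
from h import *
p,r,o=pose();print(p,o['ee_rot'])
s=snap('wrist','w4.png')
print(robot.landmark_of('large_vial_1','wrist'))
s=snap('scene','s4.png');cv2.imwrite('pics/s4c.png',cv2.resize(s['color'][120:260,180:360],None,fx=4,fy=4,interpolation=cv2.INTER_CUBIC))
E
```

```text
time: 6.85
tool_pos: [0.6135, 0.0731, 0.034]
ee_rot: [-1.571, -0.0, -0.005]
wrist_force: [0.3, 0.4, 0.5]
width: 0.0787
time: 7.48
tool_pos: [0.5912, 0.2108, 0.1979]
ee_rot: [-1.569, -0.007, -0.007]
wrist_force: [0.8, 0.8, -0.7]
width: 0.0942
time: 7.85
tool_pos: [0.5811, 0.2523, 0.1936]
ee_rot: [-1.572, 0.0, -0.005]
wrist_force: [0.4, -1.1, 0.2]
width: 0.0938
[0.58105866 0.25230058 0.19359997] [-1.57181354e+00  9.82171808e-05 -5.14236152e-03]
[{'point': [0.5772, 0.2579, 0.0027], 'p': 0.91}, {'point': [0.6093, 0.0724, 0.0085], 'p': 0.83}]
```

View pics/s4c.png

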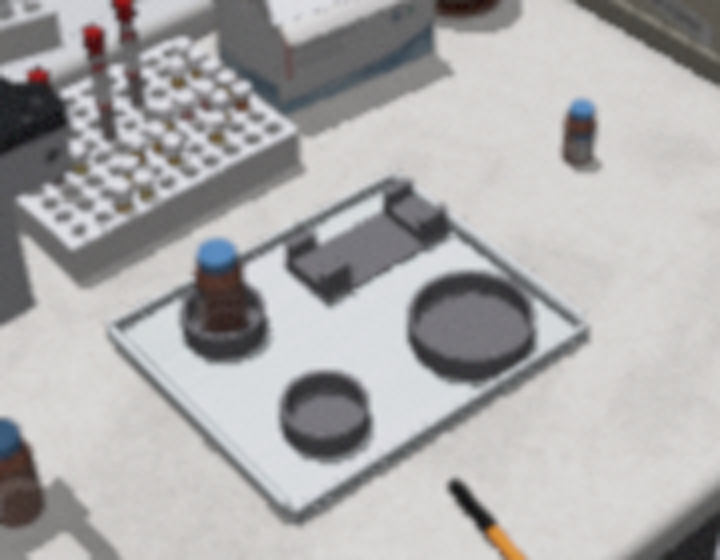

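View pics/w4.png

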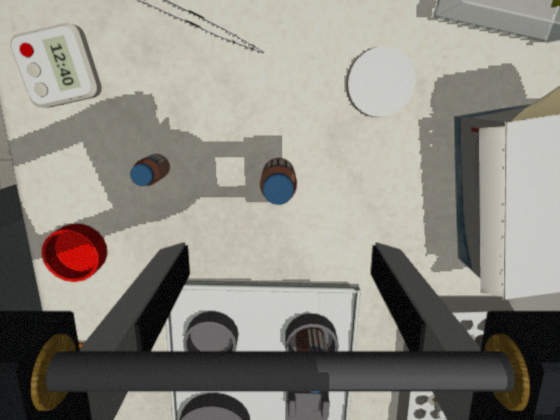

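Scene crop: the first vial stands upright in the far holder at about (218,290). Wrist view: the second vial is between the fingers at (280,185). I'll pick it up.

```bash
python3 -m creep '[[-2.5,50,4.5,0,0,0,0],[-2.5,100,4.5,0,0,0,0],[-2.5,140,4.5,0,0,0,0],[-2.5,160,4.5,0,0,0,0],[-2.5,168,4.5,0,0,0,0]]' && python3 -m creep '[[0,0,0,0,0,0,255],[0,0,0,0,0,0,255],[0,0,0,0,0,0,255],[0,0,0,0,0,0,255],[0,0,0,0,0,0,255]]' && python3 -m creep '[[0,0,0,0,0,0,255],[0,0,0,0,0,0,255],[0,0,0,0,0,0,255],[0,0,0,0,0,0,255]]'
```

```text
time: 8.62
tool_pos: [0.5786, 0.2565, 0.0251]
ee_rot: [-1.571, 0.001, -0.006]
wrist_force: [-0.5, -0.1, -0.3]
width: 0.0943
time: 9.25
tool_pos: [0.5786, 0.2574, 0.0261]
ee_rot: [-1.571, -0.0, -0.005]
wrist_force: [0.3, 0.5, 0.8]
width: 0.0471
time: 9.75
tool_pos: [0.5785, 0.2573, 0.0258]
ee_rot: [-1.571, 0.0, -0.005]
wrist_force: [-0.2, 0.2, -0.5]
width: 0.032
```

```bash
python3 -m creep '[[0,-55,0,0,0,0,255],[0,-110,0,0,0,0,255],[-20,-110,-50,0,0,0,255],[-40,-110,-100,0,0,0,255],[-60,-110,-150,0,0,0,255]]' && python3 -m creep '[[-14.5,0,-31,0,0,0,255],[-14.5,0,-31,0,0,0,255],[-14.5,40,-31,0,0,0,255],[-14.5,70,-31,0,0,0,255],[-14.5,85,-31,0,0,0,255]]' && python3 -m creep '[[0,9,0,0,0,0,255],[0,14,0,0,0,0,255],[0,16.5,0,0,0,0,255],[0,16.5,0,0,0,0,255]]'
python3 - <<'E'
from h import *
p,r,o=pose();print(p,o['wrist_force'])
s=snap('scene','s5.png');cv2.imwrite('pics/s5c.png',cv2.resize(s['color'][120:260,180:360],None,fx=4,fy=4,interpolation=cv2.INTER_CUBIC))
E
```

```text
time: 10.38
tool_pos: [0.5169, 0.1064, 0.1359]
ee_rot: [-1.571, -0.0, -0.005]
wrist_force: [0.5, -0.0, -0.8]
width: 0.0321
time: 11.0
tool_pos: [0.5022, 0.0777, 0.0488]
ee_rot: [-1.57, 0.003, -0.004]
wrist_force: [0.5, 0.1, -0.5]
width: 0.0323
time: 11.5
tool_pos: [0.5036, 0.0767, 0.0349]
ee_rot: [-1.571, -0.001, -0.005]
wrist_force: [-0.5, -1.5, -1.5]
width: 0.0322
[0.50356174 0.07674792 0.03490572] [-0.47384419 -1.45146945 -1.48564593]
```

View pics/s5c.png

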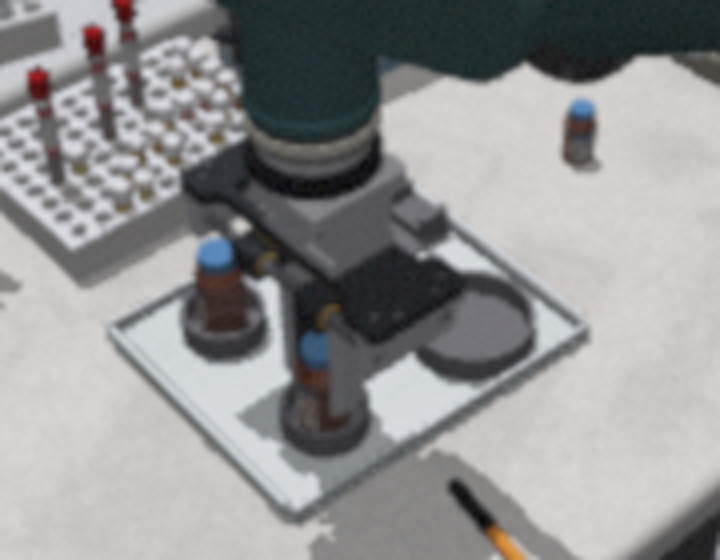

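```bash
python3 -m creep '[[0,1,0,0,0,0,255],[0,1,0,0,0,0,0],[0,1,0,0,0,0,0],[0,1,0,0,0,0,0],[0,1,0,0,0,0,0]]' && python3 -m creep '[[0,0,0,0,0,0,0],[0,-50,0,0,0,0,0],[0,-105,0,0,0,0,0],[0,-155,-20,0,0,0,0],[-10,-165,-80,0,0,0,0]]' && python3 -m creep '[[-8,0,-60,0,0,0,0],[-16,0,-120,0,0,0,0],[-25,0,-180,0,0,0,0],[-35,0,-240,0,0,0,0],[-42,0,-300,0,0,0,0]]' && python3 -m creep '[[-8,0,-52,0,0,0,0],[-8,0,-52,0,0,0,0],[-8,0,-52,0,0,0,0]]'
python3 - <<'E'
from h import *
p,r,o=pose();print(p,o['ee_rot'])
s=snap('wrist','w6.png')
print(robot.landmark_of('specimen_cup','wrist'))
s=snap('scene','s6.png');cv2.imwrite('pics/s6c.png',cv2.resize(s['color'][120:260,180:420],None,fx=3,fy=3,interpolation=cv2.INTER_CUBIC))
E
```

```text
time: 12.18
tool_pos: [0.5031, 0.0767, 0.0334]
ee_rot: [-1.571, -0.0, -0.005]
wrist_force: [0.7, 0.2, 0.1]
width: 0.0683
time: 12.8
tool_pos: [0.4952, -0.0027, 0.2033]
ee_rot: [-1.571, -0.009, -0.0]
wrist_force: [1.1, -0.5, -0.7]
width: 0.0941
time: 13.42
tool_pos: [0.4485, -0.3049, 0.1986]
ee_rot: [-1.571, -0.001, -0.005]
wrist_force: [0.7, 0.5, 0.7]
width: 0.0938
time: 13.8
tool_pos: [0.4409, -0.3545, 0.1981]
ee_rot: [-1.57, 0.0, -0.005]
wrist_force: [-0.6, 0.1, -0.1]
width: 0.0939
[ 0.44085992 -0.35446741  0.19811312] [-1.56975288e+00  1.70132086e-04 -5.38198267e-03]
[{'point': [0.4374, -0.3546, 0.0026], 'p': 0.96}]
```

View pics/s6c.png

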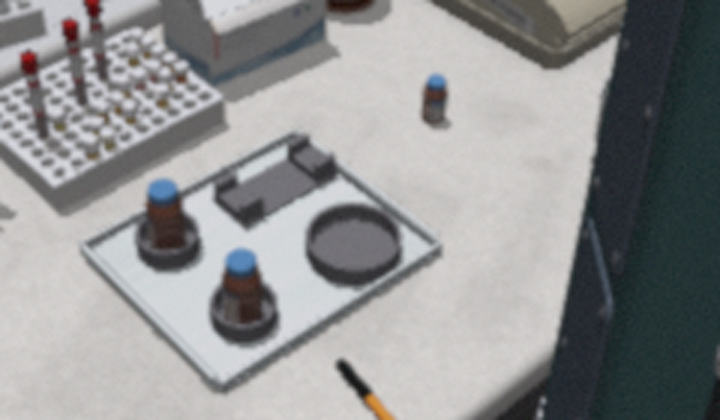

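View pics/w6.png

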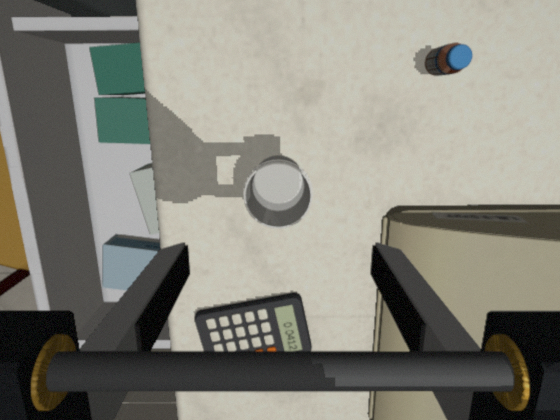

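Both large vials now stand upright in their holders. Wrist view: the cup is centred at about (278,190). The beige instrument on the right starts at about pixel 385, close to where the gripper body would go. I'll turn the jaws along world y, backing off while I turn.

```bash
python3 -m creep '[[-50,0,0,0,0,0,0],[-60,0,0,0,-10,0,0],[-60,0,0,0,-20,0,0],[-60,0,0,0,-30,0,0],[-60,0,0,0,-40,0,0]]' && python3 -m creep '[[0,0,0,0,-10,0,0],[0,0,0,0,-20,0,0],[0,0,0,0,-30,0,0],[0,0,0,0,-40,0,0],[0,0,0,0,-50,0,0]]' && python3 -m creep '[[0,0,0,0,0,0,0],[0,0,0,0,0,0,0]]'
```

```text
time: 14.58
tool_pos: [0.3814, -0.3534, 0.1989]
ee_rot: [-1.572, -0.0, 0.701]
wrist_force: [-0.5, -0.0, 0.4]
width: 0.0941
time: 15.2
tool_pos: [0.3815, -0.3533, 0.1988]
ee_rot: [-1.571, 0.0, 1.574]
wrist_force: [0.3, 0.3, -1.0]
width: 0.0945
time: 15.45
tool_pos: [0.3812, -0.354, 0.1986]
ee_rot: [-1.571, 0.0, 1.564]
wrist_force: [-0.0, 1.1, -0.2]
width: 0.0944
```

```bash
python3 -m creep '[[-1,0,-40,0,0,0,0],[-1,30,-58,0,0,0,0],[-1,80,-58,0,0,0,0],[-1,125,-58,0,0,0,0],[-1,155,-58,0,0,0,0]]' && python3 -m creep '[[0,10,0,0,0,0,0],[0,15,0,0,0,0,0],[0,15,0,0,0,0,255],[0,15,0,0,0,0,255],[0,15,0,0,0,0,255]]' && python3 -m creep '[[0,0,0,0,0,0,255],[0,0,0,0,0,0,255],[0,0,0,0,0,0,255]]'
```

```text
time: 16.08
tool_pos: [0.4381, -0.3547, 0.0407]
ee_rot: [-1.569, -0.002, 1.564]
wrist_force: [0.2, 0.1, -0.5]
width: 0.0942
time: 16.7
tool_pos: [0.4394, -0.3565, 0.0295]
ee_rot: [-1.572, 0.001, 1.566]
wrist_force: [0.3, -0.1, -0.4]
width: 0.0674
time: 17.08
tool_pos: [0.4392, -0.3562, 0.029]
ee_rot: [-1.572, 0.001, 1.566]
wrist_force: [-0.0, -0.1, 3.1]
width: 0.059
```

```bash
python3 -m creep '[[0,0,0,0,0,0,255],[0,-20,0,0,0,0,255],[0,-60,0,0,0,0,255],[0,-100,0,0,0,0,255],[0,-110,0,0,0,0,255]]' && python3 -m creep '[[40,0,-8,0,0,0,255],[90,0,-18,0,0,0,255],[140,0,-28,0,0,0,255],[190,0,-38,0,0,0,255],[240,0,-48,0,0,0,255]]' && python3 -m creep '[[40,0,-6,0,0,0,255],[67,0,-10,0,0,0,255],[67,0,-10,0,0,0,255],[67,30,-10,0,0,0,255],[67,60,-10,0,0,0,255]]'
python3 - <<'E'
from h import *
p,r,o=pose();print(p,o['wrist_force'],o['width'])
s=snap('scene','s7.png');cv2.imwrite('pics/s7c.png',cv2.resize(s['color'][120:260,180:420],None,fx=3,fy=3,interpolation=cv2.INTER_CUBIC))
E
```

```text
time: 17.7
tool_pos: [0.4399, -0.357, 0.141]
ee_rot: [-1.574, 0.004, 1.566]
wrist_force: [0.5, 0.2, -1.0]
width: 0.059
time: 18.32
tool_pos: [0.4872, -0.1143, 0.136]
ee_rot: [-1.568, -0.001, 1.565]
wrist_force: [0.2, -1.0, -0.5]
width: 0.0591
time: 18.95
tool_pos: [0.498, -0.0503, 0.0767]
ee_rot: [-1.57, 0.001, 1.565]
wrist_force: [0.0, -0.1, -0.7]
width: 0.0592
[ 0.49796459 -0.05031916  0.07672679] [ 0.03298059 -0.05150425 -0.72339344] 0.05924510841884454
```

View pics/s7c.png

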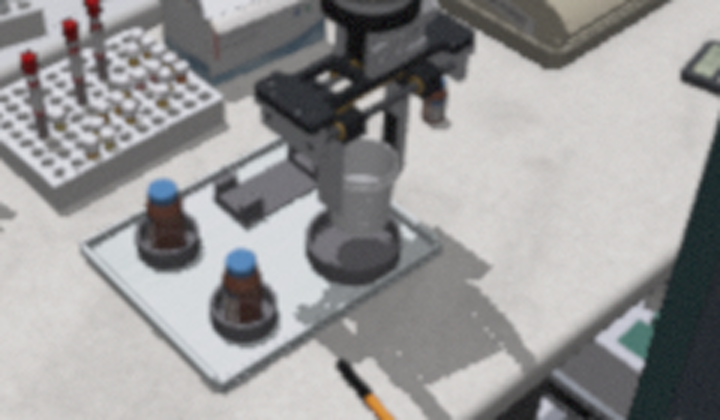

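```bash
python3 -m creep '[[0,18,0,0,0,0,255],[0,30,0,0,0,0,255],[0,38,0,0,0,0,255],[0,40,0,0,0,0,255],[0,40,0,0,0,0,255]]' && python3 -m creep '[[0,1,0,0,0,0,255],[0,2,0,0,0,0,255],[0,2,0,0,0,0,255]]'
```

```text
time: 19.62
tool_pos: [0.4988, -0.0493, 0.0388]
ee_rot: [-1.572, 0.0, 1.566]
wrist_force: [0.3, -0.2, -0.0]
width: 0.0591
time: 20.0
tool_pos: [0.4989, -0.0493, 0.037]
ee_rot: [-1.572, 0.0, 1.566]
wrist_force: [0.3, -0.6, 3.1]
width: 0.0592
```

```bash
python3 -m creep '[[0,0,0,0,0,0,0],[0,0,0,0,0,0,0],[0,0,0,0,0,0,0],[0,0,0,0,0,0,0],[0,-10,0,0,0,0,0]]' && python3 -m creep '[[0,-40,0,0,0,0,0],[0,-95,0,0,0,0,0],[0,-150,10,0,0,0,0],[40,-160,-2,0,5,0,0],[100,-160,-4,0,10,0,0]]' && python3 -m creep '[[60,0,0,0,0,0,0],[120,0,0,0,0,0,0],[180,0,0,0,0,0,0],[240,0,0,0,0,0,0],[300,0,-3,0,0,0,0]]' && python3 -m creep '[[47,0,-4,0,8,0,0],[47,0,-4,0,15.7,0,0],[47,0,-4,0,15.7,0,0],[47,0,-4,0,15.7,0,0]]'
python3 - <<'E'
from h import *
p,r,o=pose();print(p,o['ee_rot'])
s=snap('wrist','w8.png')
print(robot.landmark_of('steel_tweezers','wrist'))
s=snap('scene','s8.png');cv2.imwrite('pics/s8c.png',cv2.resize(s['color'][120:260,180:420],None,fx=3,fy=3,interpolation=cv2.INTER_CUBIC))
E
```

```text
time: 20.62
tool_pos: [0.4976, -0.0491, 0.0458]
ee_rot: [-1.569, -0.0, 1.566]
wrist_force: [0.7, 0.0, -0.3]
width: 0.0941
time: 21.25
tool_pos: [0.5046, 0.0507, 0.2094]
ee_rot: [-1.577, -0.001, 1.385]
wrist_force: [0.6, -0.3, -0.9]
width: 0.0938
time: 21.88
tool_pos: [0.5597, 0.3475, 0.2074]
ee_rot: [-1.572, -0.001, 1.391]
wrist_force: [0.7, -0.2, 0.7]
width: 0.0938
time: 22.38
tool_pos: [0.572, 0.3905, 0.207]
ee_rot: [-1.571, -0.001, 1.118]
wrist_force: [0.1, 0.5, 0.2]
width: 0.0938
[0.57197016 0.3904668  0.20702277] [-1.57134414e+00 -5.03392191e-04  1.11840143e+00]
[{'point': [0.5137, 0.3988, -0.0013], 'p': 0.57}]
```

View pics/s8c.png

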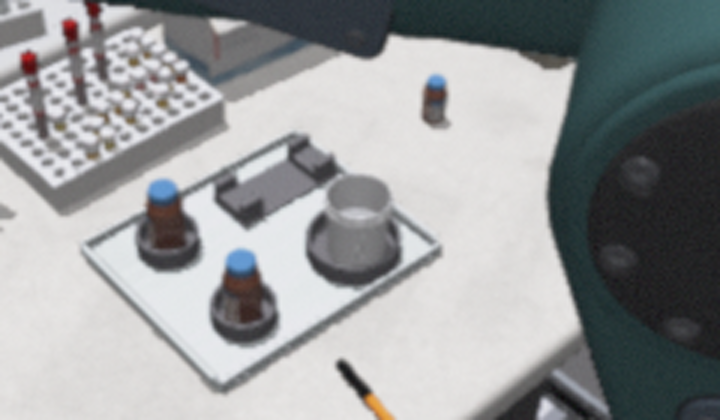

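View pics/w8.png

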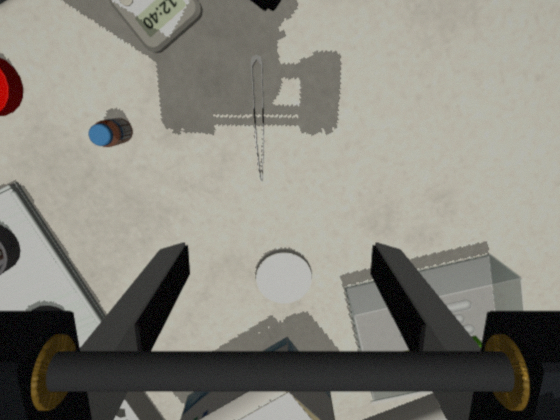

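Scene crop: the cup stands upright in the wide holder at (357,225). Wrist view: the tweezers run from (257,57) to (262,180). I'll turn that into a position and a move.

Run:
```python
from h import *
p,r,o=pose(); s=robot.snapshot('wrist'); M=np.array(s['mount'])
W=np.eye(4);W[:3,:3]=r.as_matrix();W[:3,3]=p;T=W@M
def w(u,v,z):
    d=T[:3,:3]@np.array([(u-s['cx'])/s['fx'],(v-s['cy'])/s['fy'],1]);return (T[:3,3]+d*(z-T[2,3])/d[2])
A,B=w(257.5,57,.004),w(262,181,.004);C=(A+B)/2
print(A,B,C,np.linalg.norm(A-B),np.degrees(np.arctan2(*(B-A)[1::-1])))
print('tool shift mm',1e3*r.inv().apply(C-p), 1e3*r.inv().apply(np.array([.5125,.3978,.004])-p))
```

```text
[0.45786723 0.42388737 0.004     ] [0.56708874 0.37370821 0.004     ] [0.51247799 0.39879779 0.004     ] 0.12019686362772351 -24.67526245045254
tool shift mm [-18.51354402 203.00602758  57.34367045] [-19.4007347  203.00572077  56.88655316]
```

```bash
python3 -m creep '[[-19,50,57,0,0,0,0],[-19,105,57,0,-0.6,0,0],[-19,150,57,0,-0.6,0,0],[-19,180,57,0,-0.6,0,0],[-19,195,57,0,-0.6,0,0]]' && python3 -m creep '[[0,4,0,0,0,0,0],[0,8,0,0,0,0,0],[0,9,0,0,0,0,0],[0,9,0,0,0,0,0]]'
python3 - <<'E'
from h import *
p,r,o=pose();print(p,o['ee_rot'],o['wrist_force'])
snap('wrist','w9.png')
E
```

```text
time: 23.2
tool_pos: [0.5112, 0.3978, 0.0092]
ee_rot: [-1.569, 0.003, 1.128]
wrist_force: [-0.0, 0.1, -0.3]
width: 0.094
time: 23.7
tool_pos: [0.5128, 0.3991, 0.0033]
ee_rot: [-1.572, -0.001, 1.128]
wrist_force: [-0.1, 0.6, -0.5]
width: 0.0939
[0.51280555 0.3991237  0.00326735] [-1.57171962e+00 -1.26083738e-03  1.12766724e+00] [-0.1352563   0.56684532 -0.49235427]
```

View pics/w9.png

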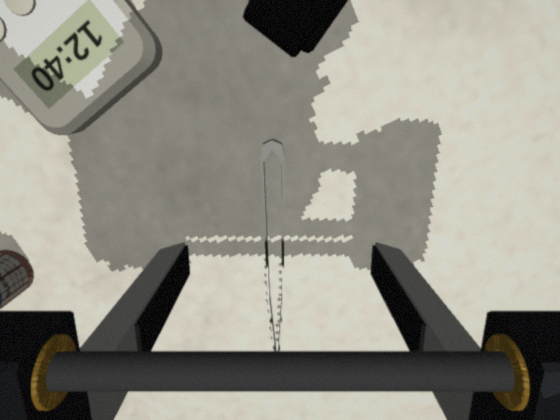

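The tweezers lie between the fingertips, at about x = 275 with the finger midline at 280. Closing the gripper.

```bash
python3 -m creep '[[0,1,0,0,0,0,255],[0,1,0,0,0,0,255],[0,1,0,0,0,0,255],[0,1,0,0,0,0,255],[0,1,0,0,0,0,255]]' && python3 -m creep '[[0,0,0,0,0,0,255],[0,0,0,0,0,0,255],[0,0,0,0,0,0,255],[0,0,0,0,0,0,255],[0,0,0,0,0,0,255]]' && python3 -m creep '[[0,0,0,0,0,0,255],[0,0,0,0,0,0,255]]'
```

```text
time: 24.38
tool_pos: [0.5123, 0.3988, 0.0013]
ee_rot: [-1.571, 0.0, 1.128]
wrist_force: [0.0, 0.4, 1.4]
width: 0.0471
time: 25.0
tool_pos: [0.5123, 0.3988, 0.0013]
ee_rot: [-1.571, 0.0, 1.128]
wrist_force: [-0.1, -1.2, -0.5]
width: 0.0106
time: 25.25
tool_pos: [0.5123, 0.3988, 0.0013]
ee_rot: [-1.571, 0.0, 1.128]
wrist_force: [0.9, -0.3, 0.7]
width: 0.0102
```

```bash
python3 -m creep '[[0,-20,0,0,0,0,255],[0,-60,0,0,0,0,255],[0,-110,0,0,10,0,255],[0,-150,0,0,20,0,255],[0,-150,0,0,30,0,255]]' && python3 -m creep '[[0,0,0,0,10,0,255],[0,0,0,0,20,0,255],[0,0,0,0,30,0,255],[0,0,0,0,36.1,0,255],[0,0,0,0,36.1,0,255]]'
python3 - <<'E'
from h import *
p,r,o=pose();print(p,o['ee_rot'],o['wrist_force'],o['width'])
print('to rest',1e3*r.inv().apply(np.array([.6105,-.049,p[2]])-p))
snap('wrist','w10.png')
E
```

```text
time: 25.88
tool_pos: [0.5147, 0.4005, 0.1593]
ee_rot: [-1.571, -0.012, 0.598]
wrist_force: [-0.3, -0.5, -0.8]
width: 0.0106
time: 26.5
tool_pos: [0.5125, 0.399, 0.1529]
ee_rot: [-1.57, -0.002, -0.025]
wrist_force: [-0.3, -0.0, -0.6]
width: 0.0109
[0.51252687 0.39903747 0.15287598] [-1.56975867 -0.00158179 -0.02473288] [-0.32108902 -0.02152157 -0.58801561] 0.010864169880774948
to rest [ 1.09023163e+02 -2.89800036e-01 -4.45477468e+02]
```

View pics/w10.png

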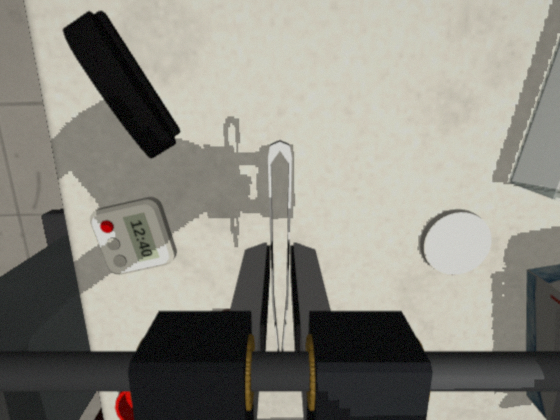

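```bash
python3 -m creep '[[12,0,-50,0,0,0,255],[24,0,-100,0,0,0,255],[38,0,-155,0,0,0,255],[52,0,-210,0,0,0,255],[66,0,-265,0,0,0,255]]' && python3 -m creep '[[14,0,-60,0,0,0,255],[28,0,-120,0,0,0,255],[40,0,-165,0,0,0,255],[43,0,-180,0,0,0,255],[43,0,-180,0,0,0,255]]' && python3 -m creep '[[0,30,0,0,0,0,255],[0,60,0,0,0,0,255],[0,80,0,0,0,0,255],[0,85,0,0,0,0,255],[0,85,0,0,0,0,255]]'
python3 - <<'E'
from h import *
p,r,o=pose();print(p,o['ee_rot'],o['wrist_force'],o['width'])
snap('wrist','w11.png')
s=snap('scene','s11.png');cv2.imwrite('pics/s11c.png',cv2.resize(s['color'][120:260,180:360],None,fx=4,fy=4,interpolation=cv2.INTER_CUBIC))
E
```

```text
time: 27.18
tool_pos: [0.5717, 0.1305, 0.1522]
ee_rot: [-1.571, -0.001, -0.024]
wrist_force: [0.2, 0.9, -0.4]
width: 0.0106
time: 27.8
tool_pos: [0.6097, -0.0491, 0.1515]
ee_rot: [-1.57, -0.0, -0.027]
wrist_force: [0.3, 1.1, -0.0]
width: 0.0106
time: 28.42
tool_pos: [0.6098, -0.0476, 0.0668]
ee_rot: [-1.571, -0.0, -0.024]
wrist_force: [-0.7, 1.0, 0.5]
width: 0.0105
[ 0.60976143 -0.04757398  0.06684745] [-1.57056853e+00 -3.92673157e-04 -2.42244433e-02] [-0.69889368  0.99512089  0.5450968 ] 0.010505332889245838
```

View pics/w11.png

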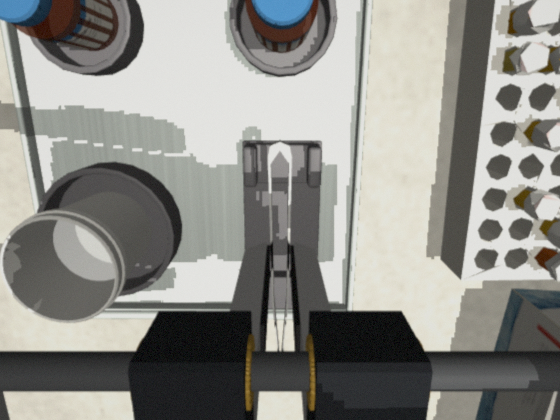

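View pics/s11c.png

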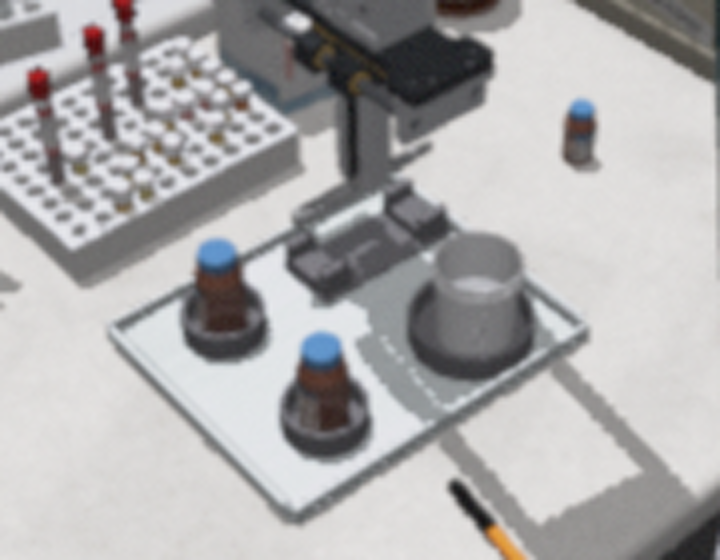

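The tweezers are centred in the slot: they sit at x = 280, and the cheeks at 250 and 314 put its middle at 282. Lowering.

```bash
python3 -m creep '[[0,20,0,0,0,0,255],[0,34,0,0,0,0,255],[0,41,0,0,0,0,255],[0,44,0,0,0,0,255],[0,44,0,0,0,0,255]]' && python3 -m creep '[[0,1,0,0,0,0,255],[0,2,0,0,0,0,255],[0,3,0,0,0,0,255],[0,3,0,0,0,0,255]]'
```

```text
time: 29.15
tool_pos: [0.6099, -0.049, 0.0225]
ee_rot: [-1.571, -0.0, -0.026]
wrist_force: [1.1, 0.6, -0.3]
width: 0.0105
time: 29.65
tool_pos: [0.6096, -0.0489, 0.0193]
ee_rot: [-1.571, 0.0, -0.026]
wrist_force: [0.3, 0.1, 0.1]
width: 0.0107
```

```bash
python3 -m creep '[[0,1,0,0,0,0,255],[0,1,0,0,0,0,160],[0,1,0,0,0,0,160],[0,1,0,0,0,0,160],[0,1,0,0,0,0,160]]' && python3 -m creep '[[0,-10,0,0,0,0,160],[0,-40,0,0,0,0,160],[0,-90,0,0,0,0,160],[0,-150,0,0,0,0,160],[0,-180,0,0,0,0,160]]' && python3 -m creep '[[-60,0,-10,0,0,0,0],[-110,0,-40,0,0,0,0],[-150,0,-80,0,0,0,0],[-150,0,-120,0,0,0,0],[-150,0,-170,0,0,0,0]]'
python3 - <<'E'
from h import *
p,r,o=pose();print(p,o['wrist_force'],o['width'])
s=snap('top','t12.png');cv2.imwrite('pics/t12c.png',cv2.resize(s['color'][140:260,160:400],None,fx=3.2,fy=3.2,interpolation=cv2.INTER_CUBIC))
for n in ['large_vial_1','small_vial_1','specimen_cup','steel_tweezers','tweezers_rest']: print(n,[(np.round(d['point'],3).tolist(),round(d['p'],2)) for d in robot.landmark_of(n,'top')])
s=snap('scene','s12.png');cv2.imwrite('pics/s12c.png',cv2.resize(s['color'][120:300,160:400],None,fx=3.2,fy=3.2,interpolation=cv2.INTER_CUBIC))
E
```

```text
time: 30.28
tool_pos: [0.6095, -0.0489, 0.0181]
ee_rot: [-1.571, 0.0, -0.026]
wrist_force: [-0.7, -0.9, 0.2]
width: 0.0353
time: 30.9
tool_pos: [0.6111, -0.0491, 0.2041]
ee_rot: [-1.572, -0.008, -0.026]
wrist_force: [-0.0, 0.8, -0.3]
width: 0.0353
time: 31.52
tool_pos: [0.4549, -0.2157, 0.1999]
ee_rot: [-1.572, -0.003, -0.025]
wrist_force: [0.0, 0.1, 0.6]
width: 0.082
[ 0.45491496 -0.21572375  0.19993565] [0.00117677 0.13738374 0.61828015] 0.08199624101489769
large_vial_1 [([0.504, 0.08, 0.006], 0.61), ([0.616, 0.075, 0.01], 0.46)]
small_vial_1 [([0.591, -0.242, -0.001], 0.54), ([0.46, 0.269, -0.004], 0.53)]
specimen_cup [([0.495, -0.047, 0.008], 0.68)]
steel_tweezers [([0.608, -0.047, 0.017], 0.62)]
tweezers_rest [([0.613, -0.048, -0.001], 0.63)]
```

View pics/t12c.png

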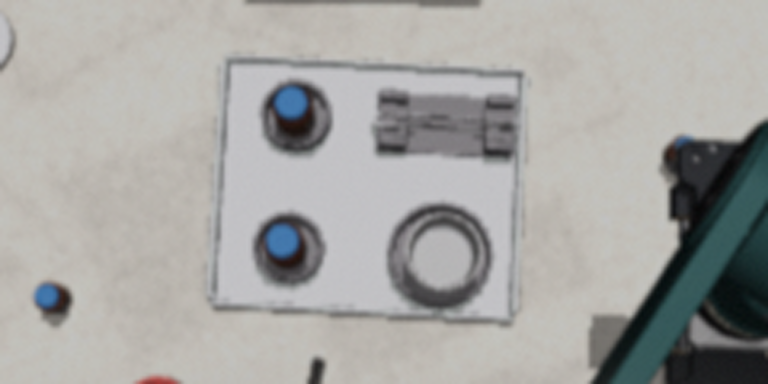

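View pics/s12c.png

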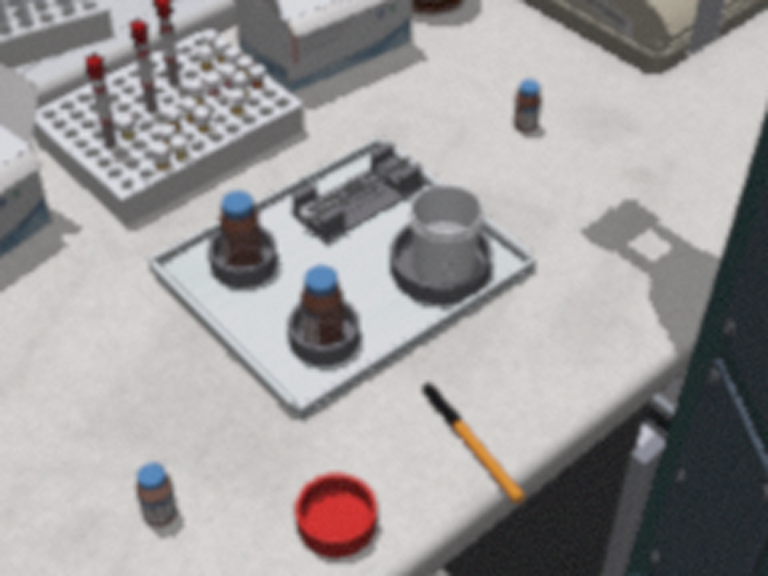

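Both views show the vials and cup upright in their holders. The tweezers lie in both slots, at about (445,123) in the top crop. Both small vials stand where they were, and the arm is clear, so I'm handing in.

```bash
python3 -m creep '[[0,0,0,0,0,0,0],[0,0,0,0,0,0,0]]'; python3 -c "
from bench import robot
print(robot.close_job())"
```

```text
time: 32.12
tool_pos: [0.4554, -0.2142, 0.1985]
ee_rot: [-1.571, -0.0, -0.025]
wrist_force: [0.5, 0.1, -0.1]
width: 0.0943
the job is handed in; nothing more can be done
None
```

The caddy is made up and the job handed in at about 32 s of the 96 s allowed. I placed things in the order asked: the two large vials, one in each vial holder, then the worktop cup in the wide holder, then the tweezers in the slotted rest.

**Last checks:** the final top and scene pictures show both vials and the cup upright in their holders, and the tweezers lying in both slots. The trained networks placed every item within about 6 mm of its holder. Both small vials read within about 3 mm of where they started. The gripper was open and about 0.2 m above the worktop, clear of everything.

**Forces:** the highest reading was about 3 N, when the cup was gripped and again when it touched its holder floor. No check failed or disagreed, but handing in gave no verdict.

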